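# Close up the cassettes and unhitch the medication carriage

### The arm

A 6-joint arm with a two-finger parallel gripper is mounted at the origin on a cart in front of the work surface, level with it; the furniture and walls round the work are solid. World frame = base frame: x ahead of the robot, y to its left, z up, the work surface at z = 0. Lengths are in m, angles in rad, forces in N, time in s.
With the tool pointing down it reaches from about 0.25 to 0.8 m from the base axis. Payload 8.5 kg.
Tool frame: the origin (TCP) lies on the centre line of the jaws, within the pads' length; the fingertips stand 22 mm ahead of it and the grasp point (between the pads) lies 3 mm ahead of it (bot.tips_ahead is the distance from the TCP to the fingertips, in m); z points along the fingers, y is the direction in which the jaws open and shut (so a half turn about z gives the same grasp; the last joint's range is limited). The gripper opens to 85 mm and grips with 20 to 120 N. Pads are 22 mm wide; open, the fingers measure 114 mm over their backs; the gripper's body (76 mm by 85 mm) begins 54 mm behind the grasp point. The pads swing forward as they close: fully open they stand 13 mm farther back than shut.
Start: joints at [-1.193, 0.238, -0.013, 1.319, 0, 1.571], TCP at [0.194, -0.488, 0.253] pointing down, gripper open.
Joint ranges: [-2.66, 2.66], [-1.03, 1.9], [-1.14, 1.46], [-1.82, 2.27], [-1.45, 1.34], [-3.14, 3.14]. Speed limits (rad/s): [2.22, 2.22, 2.79, 3.14, 3.14, 3.14].

### API

Orientations are given as a unit quaternion [x, y, z, w].
In Python, from rig import bot gives the robot as it stands.
- The arm moves only by the tool carry_out, never from a script. Its argument "increments" is a list of rows, each a list of 3 entries, a list of its own where there are three numbers: the turn, a rotation vector about the tool's x, y, z in rad, then the shift along the tool's x, y, z in mm, then the opening, from -1 (shut) to 1 (fully open). In form: [[[rx, ry, rz], [x, y, z], claw], ...]. A call has 1 to 8 rows; each row shifts and turns the commanded pose from where the row before left it, along the tool's axes as they then stand; what a row does not reach is not made up. A row lasts 1/10 s, in which the tool goes at most 50 mm and 8.59 degrees, less where a joint would pass 70% of its speed; a pose out of reach is approached as far as the arm can. A call is refused whole if a number of a shift passes 50 or a number of a turn 0.15, either way. A call with a gripper value outside its range is refused whole. The fingers move at their own pace and stop on an object; "grip_force" is the grip in N (left out, the last holds). Time passes only in rows, so rows that do not move let the fingers close. It gives the time, the measured TCP pose, the force and the opening at its end, in the units of the state.
- bot.get_obs(): the state, without advancing time (a new reading comes with each control period).
- bot.snapshot(name): name is "scene" or "top" or "wrist"; returns the picture (384x512x3 uint8, red, green, blue); there is no depth.
- bot.camera_params(name): a dict with "mtx" (3x3 intrinsics, pixels), "k1" (the pictures are not rectified: a ray, as slopes to the right and down, at radius r is drawn at 1 + k1 r^2 times it, then the intrinsics apply), "world_from_camera" (4x4, takes a point from camera to world coordinates). Camera axes: x right, y down, z forward; pixel columns grow to the right and rows downward; lengths in m; the calibration is good to about 2 mm. A picture is of the moment at which its call begins: read the wrist's pose just before it. camera_params takes no time and is no camera call; for the wrist camera it gives the pose at the moment of the call.
- bot.job_done(): hands the job in, once; it reports no verdict.
The state is a dict: "clock": time; "joints": joint angles; "qvel": joint speeds; "joint_efforts": joint torques, N m; "eef_pos": TCP position; "eef_rot": TCP orientation; "ft_force": force on the tool from outside, world axes, zero at the start; "moment": the same for the moment, N m; "width": finger opening in m.
Only numpy, scipy, OpenCV 4.12 (cv2) and the standard library are available. Lean on these libraries where they do the work, as an engineer would, in place of code of your own. Each camera call takes 0.05 s, during which the arm holds its last target.

### The job

Get the little medication carriage ready to leave its dock: with the carriage still hitched, slide the loose cassette along the deck until it is flush against the fixed cassette, with no gap left. Then pull the hitch's spring latch fully sideways by pinching its tab towards the fixed fin, lift the tongue off the ball until it slopes up at about 30 degrees, and finish while still holding it raised there; do not let go. Leave the carriage where it stands and leave the jar, bottle and vial alone.

Things in the scene. Friction and masses are not known exactly. Their poses are not given: they have to be found in the camera images.
- carriage: Braked 4-wheel aluminium carriage, 5 kg; deck 220 x 110 mm, top 34 mm up. Origin on the worktop; x along the deck to the hitch, y left, z up. Deck spans x -105..+115 mm. Fixed cassette (grey open box, 66 x 66 x 46 mm, cups inside) is part of it, centred at x +60 mm; its near face is at x +27 mm. Rails 8.5 mm high along the deck, inner faces at y +-37 mm; rear end open.
- module_center (a point): Centre (57 mm above the worktop) of the loose cassette: open grey box like the fixed one, 66 x 66 x 46 mm, walls 4 mm, 0.25 kg, paper cups fixed inside, below its rim. Stands between the rails on the rear half of the deck, gap 15 to 45 mm; slides when its rear face is pushed. Flush: its centre at x -6 mm of the carriage. Axes as the carriage's, but for a small yaw.
- grip (a point): Pinch point on the tongue, 108 mm up when hitched: midway between the outer faces of fin and latch tab when fully pinched (34 mm apart; 46 mm at rest). Close along the carriage's y, centred here, or the fin (fixed, 17 mm to -y) gets pushed. Both tabs rise from 83 to 125 mm, 28 mm wide along x, 5 mm thick. Below 83 mm: coupler and strap. Axes as the carriage's, pitching with the tongue.
- latch_tab (a point): Middle of the outer (+y) face of the dark steel latch tab, 108 mm up when hitched; moves to -y when pulled, from 29 to 17 mm off the grip point. The aluminium fin stands opposite. The latch's strap runs over the coupler and down its -y side, moving out there 12 mm as it is pulled.
- tongue_hinge (a point): Middle of the tongue's hinge pin on the carriage, x +108 mm, 62 mm up; the pin runs along the carriage's y. Hitched, the ball and the grip point are 107 mm ahead (+x) of it, the grip point 46 mm higher and 2 mm to -y.
- tongue (a joint): Angle of the tongue (rad): 0 hitched and level, grows as the coupler is lifted, stop at 1.0. Tongue with latch weighs 0.26 kg and falls back when let go. The coupler clears the ball from about 0.3.
- latch (a joint): Pull of the latch (m): 0 closed, blade under the ball; 0.012 fully pulled towards the fin. The ball is free beyond 0.007. Spring: 3.6 N at 0, 7.2 N at full pull.
- ball (a point): Centre of the hitch ball, 30 mm diameter, 58 mm up, on a post with an 80 x 80 x 8 mm steel foot fixed to the worktop; hidden inside the coupler (46 x 42 mm) at the start.
- jar: Bystander: amber jar with lid, 68 mm diameter, 92 mm high, origin at the centre of its underside.
- bottle: Bystander: white pill bottle, 48 mm diameter, 88 mm high, origin at the centre of its underside.
- vial: Bystander: amber vial, 36 mm diameter, 84 mm high, origin at the centre of its underside.

How it is judged:
On the way, in this order (a step that is already met when the one before it is completed fails the run):
1. the loose cassette is flush against the fixed one (gap under 3.5 mm, in line) with the tongue still hitched (x of module_center in the frame of carriage above -0.0095 m and z of module_center in the frame of carriage between 0.05 and 0.065 m and angle between the x axis of module_center and the x axis of carriage, either way round below 0.06 rad and value of joint tongue below 0.08 rad), for 0.2 s.
2. the latch is pulled at least 8 mm while the tongue is still down on the ball (value of joint latch above 0.008 m and value of joint tongue below 0.12 rad), for 0.1 s.
At the end, for the whole second after the job is handed in: The fingers still hold the tongue or latch (over 1 N); the tongue is raised 0.40 to 0.75 rad and off the ball mount; the loose cassette is flush with the fixed one (gap under 3.5 mm, turned under 0.06 rad); the carriage stands level (0.05 rad) (x of module_center in the frame of carriage above -0.0095 m and z of module_center in the frame of carriage between 0.05 and 0.065 m and angle between the x axis of module_center and the x axis of carriage, either way round below 0.06 rad and value of joint tongue between 0.4 and 0.75 rad and contact force between the fingers and tongue above 1 N and contact force between tongue and ball_mount below 0.1 N and angle between carriage's own z axis and vertical below 0.05 rad); the arm keeps its last pose, push and grip.
It fails at once if a bystander is moved more than 30 mm (distance of any of jar, bottle, vial from where it was at the start of the episode above 0.03 m).
It fails at once if the carriage is shoved more than 30 mm from its place (distance of carriage from where it was at the start of the episode above 0.03 m).
It also fails if it takes over 51 s, if anything falls off the work surface, if the arm or the gripper's body presses on something with over 40 N, if the wrist force passes 120 N, or if a joint passes its speed limit or range.

## Working session

There is one attempt and no reset: what is moved stays moved. The work goes in short steps, Python scripts to look and compute and a tool call to move; the robot and the scene stay as the last step left them, time stands still between calls to the robot, and variables do not carry over. Pictures are saved under pics/ and viewed, and the job is handed in when it is done.

Besides the shell and the picture viewer there is one more tool, called as name(argument=value, ...), one argument or row to a line, values as JSON. carry_out: Moves the arm, as the interface text tells. Its arguments: {"type":"object","properties":{"increments":{"type":"array"},"grip_force":{"type":"number"}},"required":["increments"]}

```bash
mkdir -p pics; ls
cat > h.py <<'E'
import numpy as np, cv2
from rig import bot
def ray(cp,uv):
    K=np.array(cp['mtx']);k=cp['k1']
    d=np.array([k,0,0,0.])
    p=cv2.undistortPoints(np.array([[uv]],float),K,d)[0,0]
    T=np.array(cp['world_from_camera'])
    v=T[:3,:3]@np.array([p[0],p[1],1.]); return T[:3,3],v/np.linalg.norm(v)
def onz(cp,uv,z):
    o,v=ray(cp,uv); return o+v*(z-o[2])/v[2]
def tri(cps,uvs):
    A=np.zeros((3,3));b=np.zeros(3);R=[]
    for c,u in zip(cps,uvs):
        o,v=ray(c,u);P=np.eye(3)-np.outer(v,v);A+=P;b+=P@o;R.append((o,P))
    x=np.linalg.solve(A,b); return x,[float(np.linalg.norm(P@(x-o))) for o,P in R]
def proj(cp,X):
    T=np.linalg.inv(np.array(cp['world_from_camera']));K=np.array(cp['mtx'])
    X=np.atleast_2d(X);c=X@T[:3,:3].T+T[:3,3];s=c[:,:2]/c[:,2:];r2=(s**2).sum(1,keepdims=True)
    s=s*(1+cp['k1']*r2);return s@K[:2,:2].T+K[:2,2]
E
python3 - <<'E'
from h import *
for n in['scene','top','wrist']:
    im=bot.snapshot(n);cv2.imwrite(f'pics/{n}0.png',im[:,:,::-1]);print(n,bot.camera_params(n))
print(bot.get_obs(),bot.tips_ahead)
E
```

```text
pics
scene {'mtx': array([[444.73378724,   0.        , 254.52624663],
       [  0.        , 444.73378724, 191.37019495],
       [  0.        ,   0.        ,   1.        ]]), 'k1': -0.12250654200341167, 'world_from_camera': array([[-0.53486342, -0.41483165,  0.73609498, -0.49497698],
       [-0.84486568,  0.25113465, -0.47236995,  0.67019164],
       [ 0.01109505, -0.87455479, -0.48479977,  0.80382859],
       [ 0.        ,  0.        ,  0.        ,  1.        ]])}
top {'mtx': array([[438.60732235,   0.        , 257.48739199],
       [  0.        , 438.60732235, 192.22276546],
       [  0.        ,   0.        ,   1.        ]]), 'k1': -0.13925715874580108, 'world_from_camera': array([[-0.01822673, -0.98688548,  0.16038963,  0.3526777 ],
       [-0.99975823,  0.01601596, -0.01506586, -0.00210899],
       [ 0.01229949, -0.16062546, -0.9869388 ,  1.36846764],
       [ 0.        ,  0.        ,  0.        ,  1.        ]])}
wrist {'mtx': array([[318.21216088,   0.        , 250.99735398],
       [  0.        , 318.21216088, 188.40867377],
       [  0.        ,   0.        ,   1.        ]]), 
[... 369 characters left out ...]
   1.00000000e+00]])}
{'clock': 0.15, 'joints': array([-1.19298722e+00,  2.38648290e-01, -1.40311576e-02,  1.31918760e+00,
       -1.75944198e-05,  1.57080221e+00]), 'qvel': array([-0.00019263,  0.00053179,  0.00128325, -0.00070749,  0.00011956,
       -0.00132743]), 'joint_efforts': array([-1.77208483e-03, -5.39077342e+01,  3.46599519e+01,  1.44556319e-02,
       -9.93165759e-05,  2.90258799e-05]), 'eef_pos': array([ 0.19355837, -0.48772028,  0.25283397]), 'eef_rot': array([ 9.82210941e-01,  1.87780137e-01, -1.09173998e-04, -5.24185054e-04]), 'ft_force': array([-0.02434447,  0.03861891, -0.45528174]), 'moment': array([0.00823809, 0.05357906, 0.04299519]), 'width': 0.08531332946675335} 0.022
```

View pics/scene0.png

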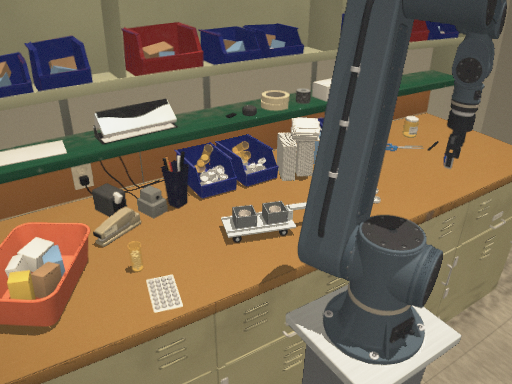

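View pics/top0.png

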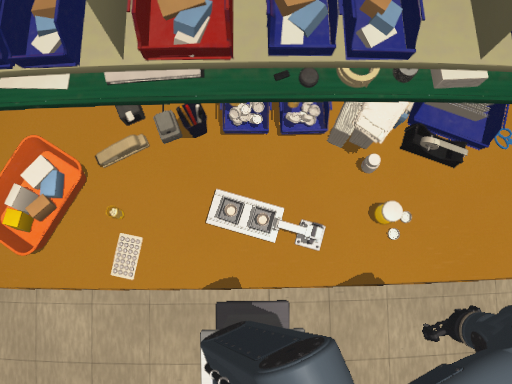

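View pics/wrist0.png

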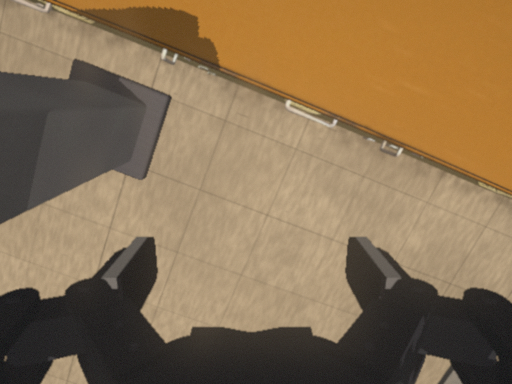

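Run:
```python
import cv2
im=cv2.imread('pics/top0.png');cv2.imwrite('pics/top0c.png',cv2.resize(im[180:255,200:335],None,fx=5.9,fy=5.9,interpolation=cv2.INTER_CUBIC))
im=cv2.imread('pics/scene0.png');cv2.imwrite('pics/scene0c.png',cv2.resize(im[180:255,210:345],None,fx=5.9,fy=5.9,interpolation=cv2.INTER_CUBIC))
```

```text
(no output)
```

View pics/top0c.png

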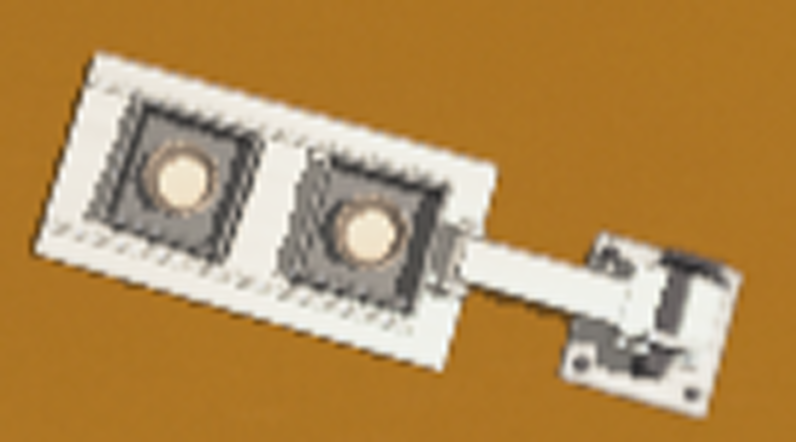

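View pics/scene0c.png

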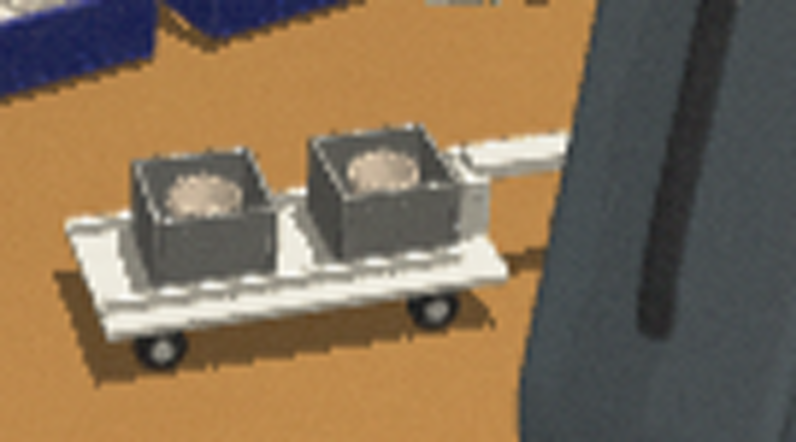

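Run:
```python
from h import *
cp=bot.camera_params('top')
f=lambda x,y:((x+.5)/5.9+200-.5,(y+.5)/5.9+180-.5)
C=[(98,52),(495,165),(442,370),(37,253)]
P=np.array([onz(cp,f(*c),.034) for c in C]);print(P.round(4))
M=np.array([[-.105,.055],[.115,.055],[.115,-.055],[-.105,-.055]])
m=M.mean(0);q=P[:,:2].mean(0)
H=(M-m).T@(P[:,:2]-q);th=np.arctan2(H[0,1]-H[1,0],H[0,0]+H[1,1])
R=np.array([[np.cos(th),-np.sin(th)],[np.sin(th),np.cos(th)]]);t=q-R@m
print('th',th,'t',t,'res',(P[:,:2]-(M@R.T+t)).round(4).tolist())
w=lambda x,y:(R@[x,y]+t).round(4)
print('grip',w(.215,-.002),'hinge',w(.108,0))
# module top corners (rim z=.08)
for n,cs in dict(mod=[(137,95),(262,135),(222,265),(92,218)],fix=[(312,148),(450,185),(415,315),(280,275)]).items():
    Q=np.array([onz(cp,f(*c),.08)[:2] for c in cs]); print(n,((Q-t)@R).round(4).tolist())
s=bot.camera_params('scene')
g=lambda x,y:((x+.5)/5.9+210-.5,(y+.5)/5.9+180-.5)
for a,b in [((98,52),(68,225)),]: print(tri([cp,s],[f(*a),g(*b)]))
print(onz(s,g(105,338),.025))
for n,u,z in [('jar',(390,211),.09),('bottle',(372,162),.088)]: print(n,onz(cp,u,z))
```

```text
[[ 0.5836  0.1048  0.034 ]
 [ 0.5206 -0.1014  0.034 ]
 [ 0.4148 -0.0713  0.034 ]
 [ 0.4786  0.1368  0.034 ]]
th -1.8656937277905827 t [0.50084603 0.02200536] res [[-0.0004, -0.0017], [0.0005, 0.0026], [0.0, 0.0008], [-0.0001, -0.0017]]
grip [ 0.4364 -0.1831] hinge [ 0.4695 -0.0813]
mod [[-0.0722, 0.0329], [-0.006, 0.0307], [-0.007, -0.0377], [-0.0761, -0.033]]
fix [[0.02, 0.0313], [0.0917, 0.0323], [0.0923, -0.0353], [0.0222, -0.0345]]
(array([0.58383219, 0.10488941, 0.03245023]), [1.880179045006672e-05, 1.8801790450095066e-05])
[0.48856369 0.13531334 0.025     ]
jar [ 0.49727711 -0.41593267  0.09      ]
bottle [ 0.64799994 -0.3706885   0.088     ]
```

carry_out(
  increments=[
    [[0,0,0],[20,-12,0],1],
    [[0,0,0],[40,-23,0],1],
    [[0,0,0],[40,-23,0],1],
    [[0,0,0],[40,-23,0],1],
    [[0,0,0],[40,-23,0],1],
    [[0,0,0],[40,-23,0],1],
    [[0,0,0],[40,-23,0],1],
    [[0,0,0],[40,-23,0],1],
  ],
)

```text
clock: 0.95
eef_pos: [0.4094, -0.2148, 0.2533]
eef_rot: [0.982, 0.188, 0.0, 0.0]
ft_force: [0.4, -1.0, -0.5]
width: 0.0854
```

carry_out(
  increments=[
    [[0,0,-0.12],[0,0,0],1],
    [[0,0,-0.13],[0,0,0],1],
    [[0,0,-0.13],[0,0,0],1],
    [[0,0,-0.13],[0,0,0],1],
    [[0,0,-0.13],[0,0,0],1],
    [[0,0,-0.13],[0,0,0],1],
    [[0,0,-0.12],[0,0,0],1],
    [[0,0,0],[0,0,0],1],
  ],
)

```text
clock: 1.75
eef_pos: [0.4086, -0.2164, 0.2531]
eef_rot: [0.805, 0.593, -0.0, -0.0]
ft_force: [-0.4, -0.1, 0.2]
width: 0.0854
```

```bash
cat > snap.py <<'E'
from h import *
import sys,pickle
n=sys.argv[1];cp=bot.camera_params('wrist');im=bot.snapshot('wrist')
cv2.imwrite(f'pics/{n}.png',im[:,:,::-1]);pickle.dump(cp,open(f'{n}.pkl','wb'))
o=bot.get_obs();print(o['clock'],o['eef_pos'].round(4),o['eef_rot'].round(4),o['joints'].round(3),o['ft_force'].round(2),o['width'])
E
python3 snap.py w1
```

```text
1.8 [ 0.4086 -0.2164  0.2531] [ 8.065e-01  5.913e-01 -1.000e-04 -2.000e-04] [-0.487  0.131 -0.15   1.29   0.     1.389] [-0.44  0.11 -0.05] 0.08533267308374316
```

View pics/w1.png

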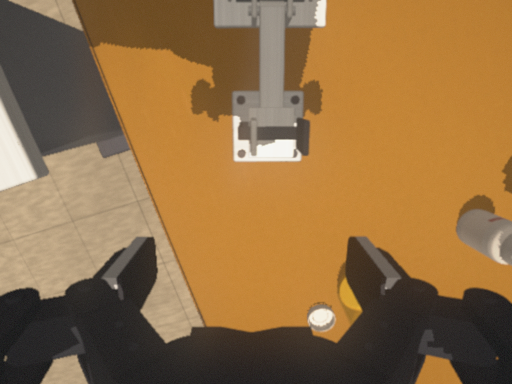

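carry_out(
  increments=[
    [[0,0,0],[30,6,0],1],
    [[0,0,0],[35,6,0],1],
    [[0,0,0],[25,5,0],1],
    [[0,0,0],[0,0,0],1],
  ],
)

```text
clock: 2.2
eef_pos: [0.4528, -0.1336, 0.2531]
eef_rot: [0.806, 0.592, 0.0, -0.0]
ft_force: [0.7, -0.8, 0.9]
width: 0.0854
```

```bash
python3 snap.py w2
python3 - <<'E'
import cv2
im=cv2.imread('pics/w1.png');a=cv2.resize(im[0:170,180:340],None,fx=3,fy=3,interpolation=cv2.INTER_CUBIC)
cv2.imwrite('pics/w1c.png',a)
E
```

```text
2.25 [ 0.4522 -0.1346  0.2531] [ 8.059e-01  5.920e-01 -1.000e-04 -2.000e-04] [-0.289  0.147 -0.13   1.293  0.     1.585] [-0.11  1.51  0.67] 0.08551441244598618
```

View pics/w2.png

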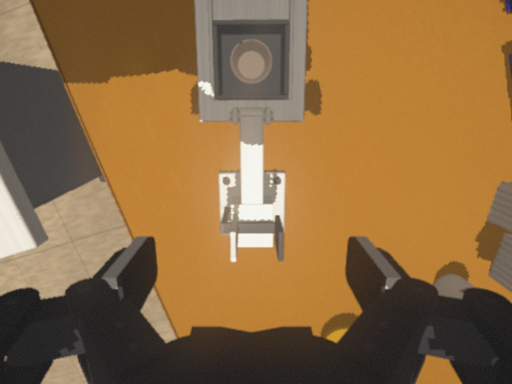

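View pics/w1c.png

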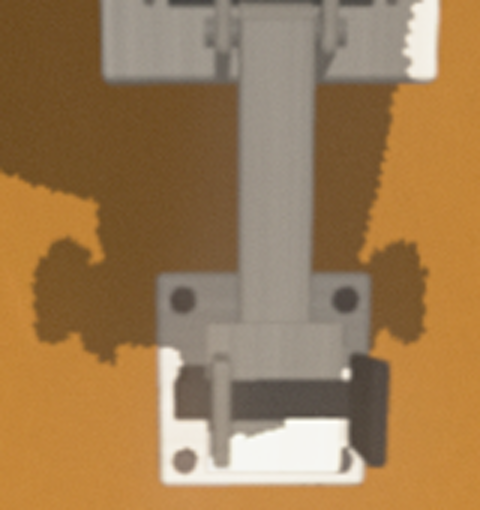

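Run:
```python
import cv2
im=cv2.imread('pics/w2.png');a=cv2.resize(im[90:275,190:310],None,fx=3.2,fy=3.2,interpolation=cv2.INTER_CUBIC)
cv2.imwrite('pics/w2c.png',a)
```

```text
(no output)
```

View pics/w2c.png

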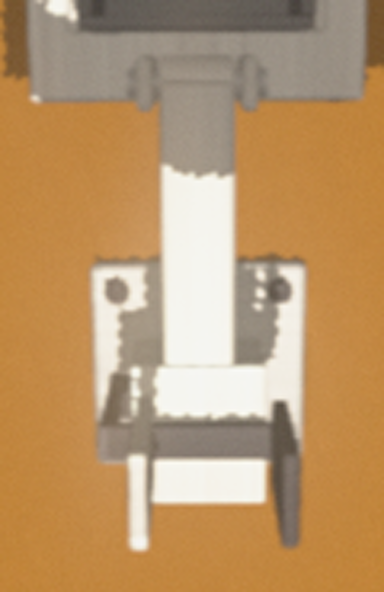

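Run:
```python
from h import *
import pickle
a=pickle.load(open('w1.pkl','rb'));b=pickle.load(open('w2.pkl','rb'))
f=lambda x,y:((x+.5)/3+180-.5,(y+.5)/3-.5)
g=lambda x,y:((x+.5)/3.2+190-.5,(y+.5)/3.2+90-.5)
th=-1.8657;R=np.array([[np.cos(th),-np.sin(th)],[np.sin(th),np.cos(th)]]);t=np.array([.5008,.0220])
for n,u,v in [('finfrontL',(211,465),(129,549)),('finfrontR',(230,465),(148,549)),('tabfrontO',(386,466),(299,545)),('tabfrontI',(365,466),(283,545)),('deckFR',(105,82),(32,98)),('deckFL',(436,80),(363,100)),('footFR',(163,484),None),('footrearL',(369,275),(303,264)),('footrearR',(158,275),(94,264)),('tongue R at coupler',(240,322),(162,365)),('tongue L',(310,322),(235,365))]:
    if v is None: continue
    X,e=tri([a,b],[f(*u),g(*v)]);print(n,X.round(4),np.round(e,4),'car',((X[:2]-t)@R).round(4), )
```

```text
finfrontL [ 0.4155 -0.1914  0.1277] [0.0002 0.0002] car [ 0.229  -0.0196]
finfrontR [ 0.4203 -0.1929  0.1276] [0.0002 0.0002] car [ 0.229  -0.0146]
tabfrontO [ 0.4594 -0.2058  0.1244] [0. 0.] car [0.23   0.0266]
tabfrontI [ 0.4547 -0.2046  0.1235] [0.0006 0.0006] car [0.2302 0.0218]
deckFR [ 0.4146 -0.0722  0.0275] [0.0003 0.0003] car [ 0.1152 -0.0551]
deckFL [ 0.5193 -0.1053  0.0341] [0.0001 0.0001] car [0.1164 0.0547]
footrearL [ 0.4864 -0.1592  0.0061] [0.0001 0.0001] car [0.1775 0.0388]
footrearR [ 0.4118 -0.1362  0.0042] [0.0003 0.0003] car [ 0.1772 -0.0392]
tongue R at coupler [ 0.4339 -0.1597  0.0776] [0.0003 0.0003] car [ 0.1933 -0.0112]
tongue L [ 0.4547 -0.1663  0.0772] [0.0003 0.0003] car [0.1935 0.0106]
```

carry_out(
  increments=[
    [[0,0,0],[20,0,0],-0.3],
    [[0,0,0],[40,0,0],-0.3],
    [[0,0,0],[40,0,0],-0.3],
    [[0,0,0],[30,0,0],-0.3],
    [[0,0,0],[20,0,0],-0.3],
    [[0,0,0],[0,0,0],-0.3],
    [[0,0,0],[0,0,0],-0.3],
  ],
)

```text
clock: 2.95
eef_pos: [0.4962, 0.007, 0.2532]
eef_rot: [0.806, 0.592, -0.0, -0.0]
ft_force: [1.2, -0.3, 0.5]
width: 0.03
```

```bash
python3 snap.py w3
python3 - <<'E'
import cv2
im=cv2.imread('pics/w3.png');a=cv2.resize(im[0:260,150:360],None,fx=2.3,fy=2.3,interpolation=cv2.INTER_CUBIC)
cv2.imwrite('pics/w3c.png',a)
E
```

```text
3.0 [0.4962 0.0066 0.2533] [ 8.062e-01  5.917e-01 -3.000e-04  0.000e+00] [ 0.013  0.189 -0.078  1.304 -0.     1.889] [-0.26 -0.44  0.65] 0.030111024332178608
```

View pics/w3c.png

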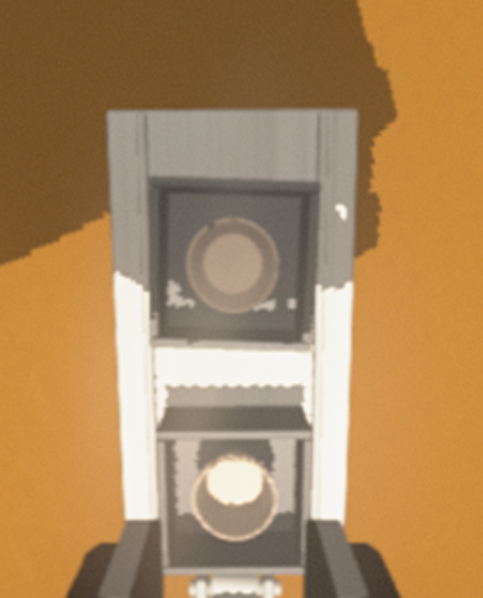

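Run:
```python
from h import *
import pickle
a=pickle.load(open('w3.pkl','rb'))
f=lambda x,y:((x+.5)/2.3+150-.5,(y+.5)/2.3-.5)
th=-1.868;R=np.array([[np.cos(th),-np.sin(th)],[np.sin(th),np.cos(th)]]);t=np.array([.5008,.0220])
for n,u,z in [('rr',(150,180),.08),('rl',(319,180),.08),('fr',(152,342),.08),('fl',(313,342),.08),('fixrr',(157,433),.08),('fixrl',(311,433),.08),('deckRR',(107,110),.034),('deckRL',(358,110),.034)]:
    X=onz(a,f(*u),z);print(n,((X[:2]-t)@R).round(4))
o=bot.get_obs();print(((o['eef_pos'][:2]-t)@R).round(4))
```

```text
rr [-0.071  -0.0314]
rl [-0.0706  0.0335]
fr [-0.0086 -0.0326]
fl [-0.0082  0.0325]
fixrr [ 0.0296 -0.0319]
fixrl [0.03   0.0325]
deckRR [-0.1036 -0.0541]
deckRL [-0.1029  0.055 ]
[0.0161 0.0001]
```

carry_out(
  increments=[
    [[0,0,0],[25,0,0],-0.3],
    [[0,0,0],[40,0,0],-0.3],
    [[0,0,0],[40,0,0],-0.3],
    [[0,0,0],[23,0,10],-0.3],
    [[0,0,0],[0,0,40],-0.3],
    [[0,0,0],[0,0,40],-0.3],
    [[0,0,0],[0,0,40],-0.3],
    [[0,0,0],[0,0,0],-0.3],
  ],
)

```text
clock: 3.8
eef_pos: [0.5315, 0.1276, 0.119]
eef_rot: [0.806, 0.591, -0.004, -0.002]
ft_force: [-0.2, -0.7, 1.3]
width: 0.0299
```

```bash
python3 snap.py w4
python3 - <<'E'
from h import *
o=bot.get_obs();th=-1.868;R=np.array([[np.cos(th),-np.sin(th)],[np.sin(th),np.cos(th)]]);t=np.array([.5008,.0220])
print(((o['eef_pos'][:2]-t)@R).round(4))
E
```

```text
3.85 [0.5331 0.1281 0.1219] [ 0.8063  0.5915 -0.0022 -0.0009] [ 0.236  0.356 -0.194  1.025 -0.     2.112] [ 0.17 -0.95  1.04] 0.029911001310124342
[-0.1109 -0.0002]
```

View pics/w4.png

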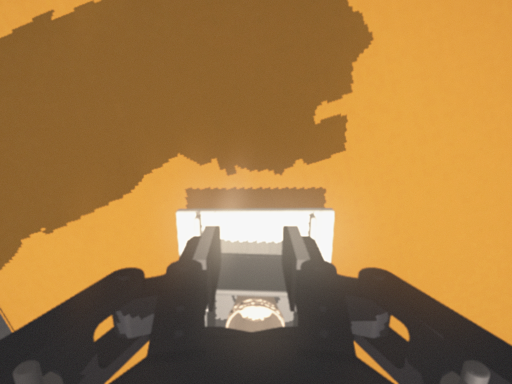

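carry_out(
  increments=[
    [[0,0,0],[0,0,22],-0.3],
    [[0,0,0],[0,0,18],-0.3],
    [[0,0,0],[0,0,10],-0.3],
    [[0,0,0],[0,0,4],-0.3],
    [[0,0,0],[0,0,0],-0.3],
  ],
)

```text
clock: 4.35
eef_pos: [0.5353, 0.1295, 0.0703]
eef_rot: [0.806, 0.592, 0.0, 0.0]
ft_force: [0.4, -0.6, 1.1]
width: 0.03
```

carry_out(
  increments=[
    [[0,0,0],[-5,0,0],-0.3],
    [[0,0,0],[-8,0,0],-0.3],
    [[0,0,0],[-8,0,0],-0.3],
    [[0,0,0],[-5,0,0],-0.3],
    [[0,0,0],[-4,0,0],-0.3],
    [[0,0,0],[-4,0,0],-0.3],
    [[0,0,0],[0,0,0],-0.3],
  ],
)

```text
clock: 5.05
eef_pos: [0.5245, 0.0968, 0.0694]
eef_rot: [0.806, 0.592, 0.0, 0.0]
ft_force: [0.6, 0.0, -0.6]
width: 0.03
```

```bash
python3 snap.py w5
python3 - <<'E'
from h import *
o=bot.get_obs();th=-1.868;R=np.array([[np.cos(th),-np.sin(th)],[np.sin(th),np.cos(th)]]);t=np.array([.5008,.0220])
print(((o['eef_pos'][:2]-t)@R).round(4))
E
```

```text
5.1 [0.5246 0.097  0.0694] [ 8.058e-01  5.922e-01 -0.000e+00  1.000e-04] [ 0.183  0.38  -0.312  0.879 -0.     2.057] [-0.85  0.1  -0.55] 0.02975396242946223
[-0.0786  0.0008]
```

View pics/w5.png

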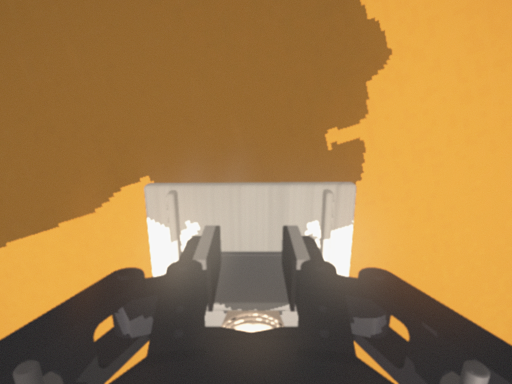

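carry_out(
  increments=[
    [[0,0,0],[-4,0,0],-0.3],
    [[0,0,0],[-4,0,0],-0.3],
    [[0,0,0],[-4,0,0],-0.3],
    [[0,0,0],[-4,0,0],-0.3],
    [[0,0,0],[-4,0,0],-0.3],
    [[0,0,0],[-2,0,0],-0.3],
    [[0,0,0],[0,0,0],-0.3],
  ],
)

```text
clock: 5.8
eef_pos: [0.5177, 0.0757, 0.0693]
eef_rot: [0.806, 0.592, -0.0, 0.0]
ft_force: [0.6, -0.7, 0.1]
width: 0.0297
```

carry_out(
  increments=[
    [[0,0,0],[-1,0,0],-0.3],
    [[0,0,0],[-1,0,0],-0.3],
    [[0,0,0],[0,0,0],-0.3],
  ],
)

```text
clock: 6.1
eef_pos: [0.5173, 0.0743, 0.0693]
eef_rot: [0.806, 0.592, -0.0, -0.0]
ft_force: [0.4, 1.2, -0.9]
width: 0.0298
```

```bash
python3 snap.py w6
python3 - <<'E'
from h import *
o=bot.get_obs();th=-1.868;R=np.array([[np.cos(th),-np.sin(th)],[np.sin(th),np.cos(th)]]);t=np.array([.5008,.0220])
print(((o['eef_pos'][:2]-t)@R).round(4))
im=bot.snapshot('top')[:,:,::-1];cv2.imwrite('pics/top1c.png',cv2.resize(im[180:255,200:335],None,fx=5.9,fy=5.9,interpolation=cv2.INTER_CUBIC))
im=bot.snapshot('scene')[:,:,::-1];cv2.imwrite('pics/scene1c.png',cv2.resize(im[120:255,210:345],None,fx=4.4,fy=4.4,interpolation=cv2.INTER_CUBIC))
E
```

```text
6.15 [0.5173 0.0743 0.0693] [ 8.057e-01  5.923e-01 -1.000e-04 -0.000e+00] [ 0.143  0.365 -0.338  0.868 -0.     2.016] [-0.32  0.   -0.89] 0.029973142449455058
[-0.0548  0.0005]
```

View pics/w6.png

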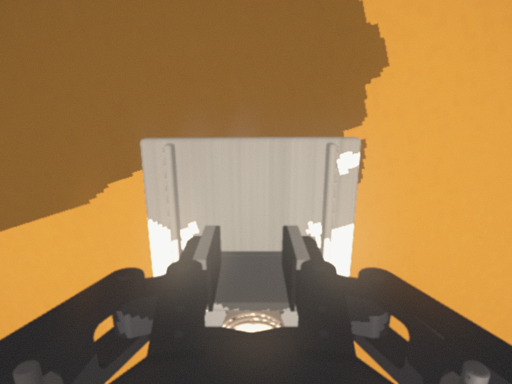

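View pics/scene1c.png

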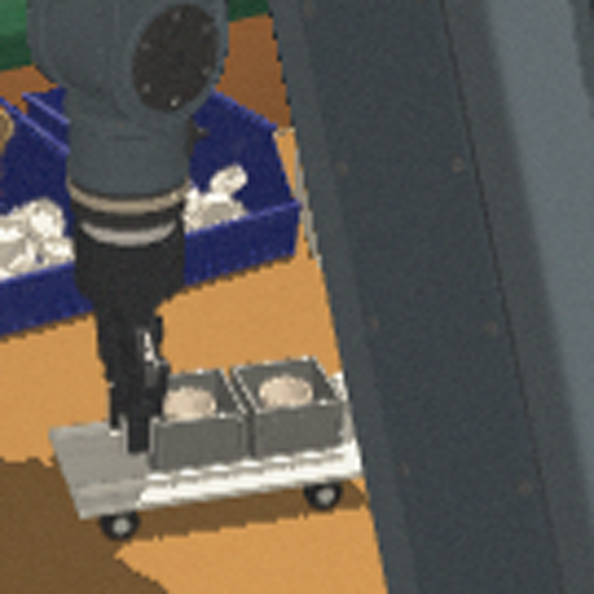

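carry_out(
  increments=[
    [[0,0,0],[-1,0,0],-0.3],
    [[0,0,0],[-1,0,0],-0.3],
    [[0,0,0],[-1,0,0],-0.3],
    [[0,0,0],[0,0,0],-0.3],
  ],
)

```text
clock: 6.65
eef_pos: [0.5164, 0.0713, 0.0693]
eef_rot: [0.806, 0.592, -0.0, -0.0]
ft_force: [0.3, 1.1, -0.9]
width: 0.0297
```

carry_out(
  increments=[
    [[0,0,0],[-1,0,0],-0.3],
    [[0,0,0],[0,0,0],-0.3],
  ],
)

```text
clock: 6.85
eef_pos: [0.5162, 0.0704, 0.0693]
eef_rot: [0.806, 0.592, -0.0, -0.0]
ft_force: [0.7, 0.2, -0.8]
width: 0.0297
```

carry_out(
  increments=[
    [[0,0,0],[-1,0,0],-0.3],
    [[0,0,0],[0,0,0],-0.3],
  ],
)

```text
clock: 7.05
eef_pos: [0.5159, 0.0695, 0.0693]
eef_rot: [0.806, 0.592, 0.0, -0.0]
ft_force: [0.6, 0.7, -0.6]
width: 0.03
```

carry_out(
  increments=[
    [[0,0,0],[-1,0,0],-0.3],
    [[0,0,0],[0,0,0],-0.3],
  ],
)

```text
clock: 7.25
eef_pos: [0.5157, 0.0689, 0.0694]
eef_rot: [0.806, 0.592, 0.0, -0.0]
ft_force: [0.6, 3.5, -0.6]
width: 0.0301
```

carry_out(
  increments=[
    [[0,0,0],[-1,0,0],-0.3],
    [[0,0,0],[0,0,0],-0.3],
  ],
)

```text
clock: 7.45
eef_pos: [0.5156, 0.0688, 0.0694]
eef_rot: [0.805, 0.593, 0.001, -0.001]
ft_force: [0.9, 8.4, -0.7]
width: 0.0297
```

```bash
python3 snap.py w7
python3 - <<'E'
from h import *
o=bot.get_obs();th=-1.868;R=np.array([[np.cos(th),-np.sin(th)],[np.sin(th),np.cos(th)]]);t=np.array([.5008,.0220])
print(((o['eef_pos'][:2]-t)@R).round(4))
im=bot.snapshot('scene')[:,:,::-1];cv2.imwrite('pics/scene2c.png',cv2.resize(im[190:245,220:300],None,fx=9,fy=9,interpolation=cv2.INTER_CUBIC))
E
```

```text
7.5 [0.5156 0.0688 0.0695] [ 0.8054  0.5927  0.001  -0.0009] [ 0.131  0.36  -0.345  0.865  0.003  2.004] [ 0.68  9.05 -0.62] 0.030019653244414458
[-0.0491  0.0004]
```

View pics/scene2c.png

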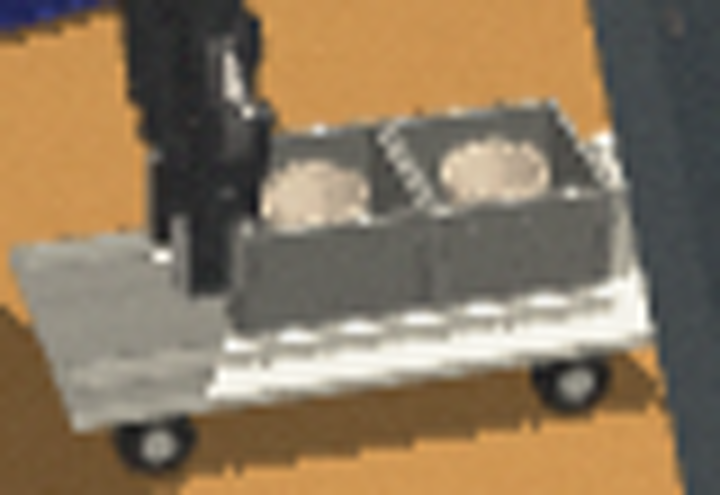

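carry_out(
  increments=[
    [[0,0,0],[8,0,0],-0.3],
    [[0,0,0],[12,0,0],-0.3],
    [[0,0,0],[5,0,-15],-0.3],
    [[0,0,0],[0,0,-40],-0.3],
    [[0,0,0],[0,0,-40],0],
    [[0,0,0],[0,0,-40],1],
    [[0,0,0],[0,0,-30],1],
    [[0,0,0],[0,0,0],1],
  ],
)

```text
clock: 8.35
eef_pos: [0.5248, 0.0923, 0.2386]
eef_rot: [0.806, 0.592, 0.003, 0.002]
ft_force: [0.7, 1.2, 0.1]
width: 0.0832
```

carry_out(
  increments=[
    [[0,0,0],[-20,0,0],1],
    [[0,0,0],[-35,0,0],1],
    [[0,0,0],[-35,0,0],1],
    [[0,0,0],[-35,0,0],1],
    [[0,0,0],[-20,0,0],1],
    [[0,0,0],[0,0,0],1],
    [[0,0,0],[0,0,0],1],
  ],
)

```text
clock: 9.05
eef_pos: [0.4795, -0.0468, 0.2338]
eef_rot: [0.806, 0.592, -0.0, -0.0]
ft_force: [-0.0, 0.8, 0.2]
width: 0.0853
```

```bash
python3 snap.py w8
python3 - <<'E'
from h import *
o=bot.get_obs();th=-1.868;R=np.array([[np.cos(th),-np.sin(th)],[np.sin(th),np.cos(th)]]);t=np.array([.5008,.0220])
print(((o['eef_pos'][:2]-t)@R).round(4))
im=bot.snapshot('top')[:,:,::-1];cv2.imwrite('pics/top2c.png',cv2.resize(im[180:255,200:335],None,fx=5.9,fy=5.9,interpolation=cv2.INTER_CUBIC))
E
```

```text
9.1 [ 0.4797 -0.0463  0.2339] [ 8.057e-01  5.923e-01 -2.000e-04 -3.000e-04] [-0.096  0.173 -0.149  1.25   0.     1.777] [ 0.63 -0.24 -0.16] 0.08509448392153511
[ 0.0715 -0.0002]
```

View pics/w8.png

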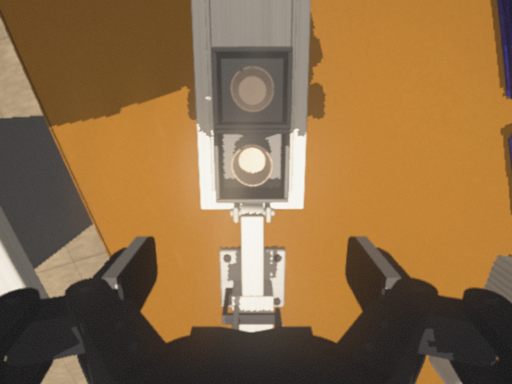

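View pics/top2c.png

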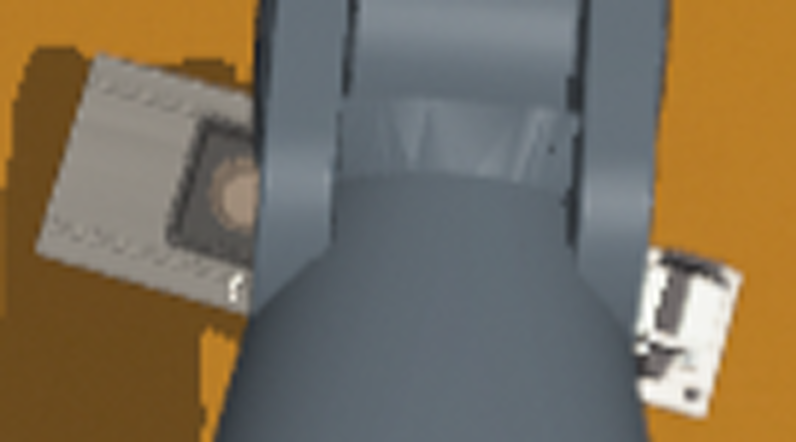

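carry_out(
  increments=[
    [[0,0,0],[-25,0,0],1],
    [[0,0,0],[-35,-1,0],1],
    [[0,0,0],[-35,-1,0],1],
    [[0,0,0],[-30,0,0],1],
    [[0,0,0],[-18,0,0],1],
    [[0,0,0],[0,0,15],1],
    [[0,0,0],[0,0,10],1],
    [[0,0,0],[0,0,0],1],
  ],
)

```text
clock: 9.95
eef_pos: [0.4346, -0.1817, 0.2078]
eef_rot: [0.805, 0.593, -0.001, -0.001]
ft_force: [-0.6, -0.3, 0.3]
width: 0.0856
```

```bash
python3 snap.py w9
python3 - <<'E'
from h import *
o=bot.get_obs();th=-1.868;R=np.array([[np.cos(th),-np.sin(th)],[np.sin(th),np.cos(th)]]);t=np.array([.5008,.0220])
print(((o['eef_pos'][:2]-t)@R).round(4))
E
```

```text
10.0 [ 0.4349 -0.1818  0.2086] [ 8.053e-01  5.928e-01 -4.000e-04 -8.000e-04] [-0.396  0.169 -0.22   1.184  0.     1.476] [0.37 0.26 0.3 ] 0.08552599027965724
[ 0.2142 -0.0033]
```

View pics/w9.png

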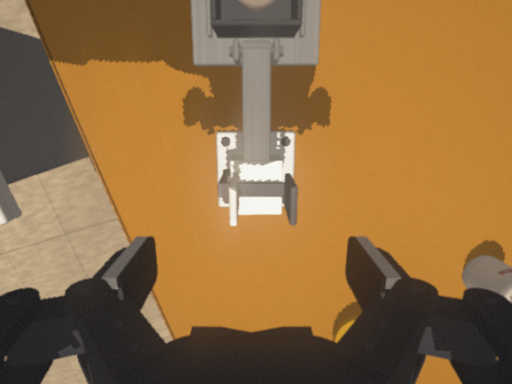

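Run:
```python
from h import *
import pickle
im=cv2.imread('pics/w9.png');cv2.imwrite('pics/w9c.png',cv2.resize(im[120:240,205:315],None,fx=5,fy=5,interpolation=cv2.INTER_CUBIC))
a=pickle.load(open('w9.pkl','rb'))
from scipy.spatial.transform import Rotation as Ro
p=np.array([.4349,-.1818,.2086]);Rt=Ro.from_quat([.8053,.5928,-.0004,-.0008]).as_matrix()
for u in [(230,224),(237,224),(290,223),(298,223)]:
    X=onz(a,u,.125);print(X.round(4),(Rt.T@(X-p)).round(4))
print(proj(a,p+Rt@np.array([0,0,.03])),proj(a,p+Rt@np.array([0,0,.1])))
```

```text
[ 0.4159 -0.1919  0.125 ] [-0.0153 -0.015   0.0836]
[ 0.4205 -0.1933  0.125 ] [-0.0153 -0.0102  0.0836]
[ 0.4555 -0.2034  0.125 ] [-0.0145  0.0263  0.0835]
[ 0.4608 -0.2051  0.125 ] [-0.0145  0.0318  0.0835]
[[252.03381061 234.75696639]] [[251.75792178 195.90674876]]
```

View pics/w9c.png

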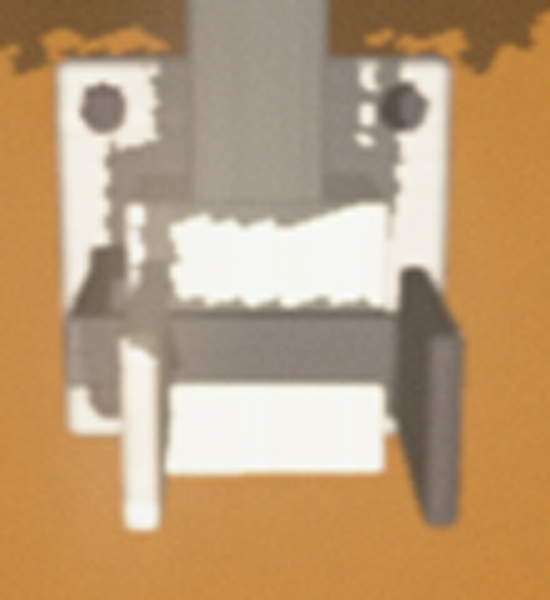

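carry_out(
  increments=[
    [[0,0,0],[-1,2,10],1],
    [[0,0,0],[0,0,25],1],
    [[0,0,0],[0,0,25],1],
    [[0,0,0],[0,0,20],1],
    [[0,0,0],[0,0,12],1],
    [[0,0,0],[0,0,5],1],
    [[0,0,0],[0,0,0],1],
    [[0,0,0],[0,0,0],1],
  ],
)

```text
clock: 10.8
eef_pos: [0.437, -0.1844, 0.1128]
eef_rot: [0.806, 0.592, 0.0, 0.0]
ft_force: [0.2, -0.5, -0.1]
width: 0.0856
```

```bash
python3 snap.py w10
python3 - <<'E'
from h import *
o=bot.get_obs();th=-1.868;R=np.array([[np.cos(th),-np.sin(th)],[np.sin(th),np.cos(th)]]);t=np.array([.5008,.0220])
print(((o['eef_pos'][:2]-t)@R).round(4))
im=bot.snapshot('top')[:,:,::-1];cv2.imwrite('pics/top3c.png',cv2.resize(im[180:255,200:335],None,fx=5.9,fy=5.9,interpolation=cv2.INTER_CUBIC))
E
```

```text
10.85 [ 0.4371 -0.1844  0.113 ] [8.057e-01 5.924e-01 3.000e-04 5.000e-04] [-0.399  0.246 -0.386  0.938  0.     1.474] [ 0.43 -0.84 -0.21] 0.08542554026496944
[ 0.216  -0.0005]
```

View pics/w10.png

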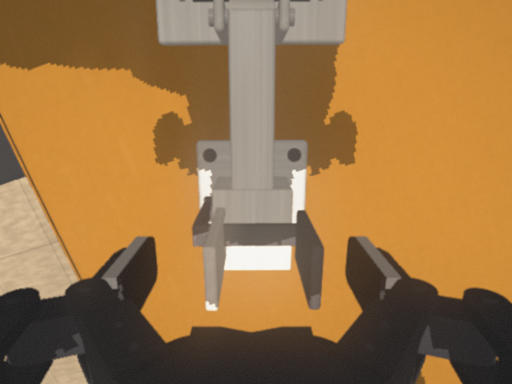

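carry_out(
  increments=[
    [[0,0,0],[0,-0.5,1],0.3],
    [[0,0,0],[0,0,0],0.1],
    [[0,0,0],[0,0,0],0],
    [[0,0,0],[0,0,0],-0.1],
    [[0,0,0],[0,0,0],-0.2],
    [[0,0,0],[0,0,0],-0.3],
    [[0,0,0],[0,0,0],-0.3],
  ],
  grip_force=30,
)

```text
clock: 11.6
eef_pos: [0.4357, -0.1842, 0.1122]
eef_rot: [0.806, 0.592, -0.0, 0.0]
ft_force: [-4.7, 0.2, 13.1]
width: 0.0333
```

```bash
python3 snap.py w11
```

```text
11.65 [ 0.4357 -0.1842  0.1122] [ 8.057e-01  5.923e-01 -2.000e-04  2.000e-04] [-0.4    0.245 -0.389  0.937 -0.     1.474] [-4.23 -0.14 13.75] 0.033267491511898645
```

View pics/w11.png

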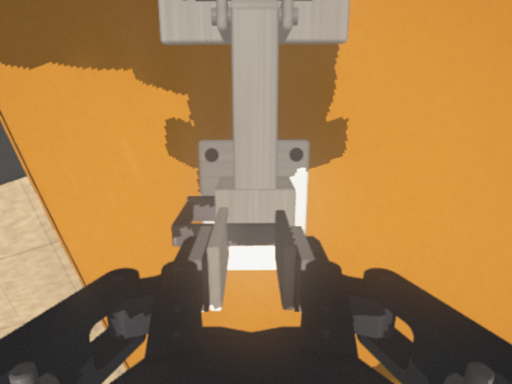

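carry_out(
  increments=[
    [[0,0,0],[0,0,0],-0.6],
    [[0,-0.02,0],[1,0,-2.1],-0.6],
    [[0,-0.03,0],[1.5,0,-3.2],-0.6],
    [[0,-0.03,0],[1.5,0,-3.2],-0.6],
    [[0,-0.03,0],[1.5,0,-3.2],-0.6],
    [[0,-0.03,0],[1.5,0,-3.2],-0.6],
    [[0,0,0],[0,0,0],-0.6],
  ],
)

```text
clock: 12.35
eef_pos: [0.4379, -0.1766, 0.1262]
eef_rot: [0.803, 0.591, -0.058, 0.042]
ft_force: [-4.7, -6.1, 3.4]
width: 0.0326
```

```bash
python3 snap.py w12
```

```text
12.4 [ 0.4379 -0.1767  0.1261] [ 0.8034  0.5912 -0.0577  0.042 ] [-0.298  0.232 -0.375  0.965 -0.143  1.575] [-4.62 -5.72  3.88] 0.03296641555093767
```

View pics/w12.png

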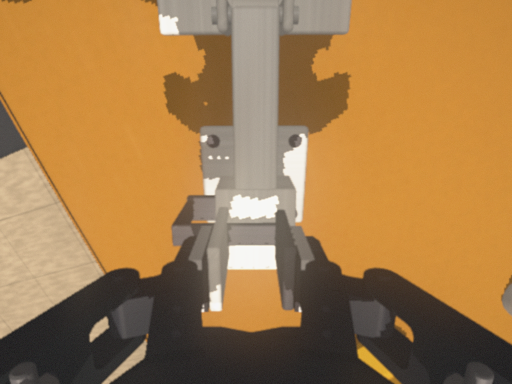

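carry_out(
  increments=[
    [[0,-0.04,0],[2,0,-4.3],-0.6],
    [[0,-0.04,0],[2,0,-4.3],-0.6],
    [[0,-0.04,0],[2,0,-4.3],-0.6],
    [[0,-0.04,0],[2,0,-4.3],-0.6],
    [[0,-0.04,0],[2,0,-4.3],-0.6],
    [[0,0,0],[0,0,0],-0.6],
  ],
)

```text
clock: 13.0
eef_pos: [0.4423, -0.1626, 0.1447]
eef_rot: [0.793, 0.584, -0.138, 0.101]
ft_force: [-4.6, -5.4, 3.6]
width: 0.033
```

```bash
python3 snap.py w13
```

```text
13.05 [ 0.4422 -0.1627  0.1445] [ 0.7935  0.5843 -0.1373  0.1004] [-0.151  0.247 -0.34   1.038 -0.338  1.73 ] [-4.84 -3.32  2.78] 0.032844201963718116
```

View pics/w13.png

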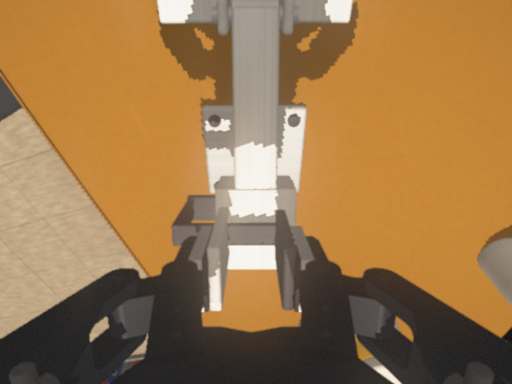

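Tongue is following with the gripper (about 0.34 rad). Continue.

carry_out(
  increments=[
    [[0,-0.04,0],[2,0,-4.3],-0.6],
    [[0,-0.04,0],[2,0,-4.3],-0.6],
    [[0,-0.04,0],[2,0,-4.3],-0.6],
    [[0,-0.04,0],[2,0,-4.3],-0.6],
    [[0,-0.04,0],[2,0,-4.3],-0.6],
    [[0,-0.02,0],[1,0,-2.1],-0.6],
    [[0,0,0],[0,0,0],-0.6],
    [[0,0,0],[0,0,0],-0.6],
  ],
)

```text
clock: 13.85
eef_pos: [0.4481, -0.1439, 0.161]
eef_rot: [0.774, 0.57, -0.223, 0.163]
ft_force: [-4.9, 1.2, -1.1]
width: 0.033
```

```bash
python3 snap.py w14
python3 - <<'E'
from h import *
for n in ['scene','top']:
    im=bot.snapshot(n)[:,:,::-1];cv2.imwrite(f'pics/{n}4.png',im)
im=cv2.imread('pics/top4.png');cv2.imwrite('pics/top4c.png',cv2.resize(im[170:265,190:345],None,fx=5,fy=5,interpolation=cv2.INTER_CUBIC))
im=cv2.imread('pics/scene4.png');cv2.imwrite('pics/scene4c.png',cv2.resize(im[140:260,210:345],None,fx=4.5,fy=4.5,interpolation=cv2.INTER_CUBIC))
o=bot.get_obs();th=-1.868;R=np.array([[np.cos(th),-np.sin(th)],[np.sin(th),np.cos(th)]]);t=np.array([.5008,.0220])
c=(o['eef_pos'][:2]-t)@R;print(c.round(4));x,z=c[0]-.108,o['eef_pos'][2]-.062
print('r',np.hypot(x,z),'ang',np.arctan2(z,x)-np.arctan2(.050,.107))
from scipy.spatial.transform import Rotation as Ro
print('tilt',np.arccos(-Ro.from_quat(o['eef_rot']).as_matrix()[2,2]))
E
```

```text
13.9 [ 0.4481 -0.1439  0.161 ] [ 0.7745  0.5694 -0.2224  0.1628] [ 0.     0.314 -0.279  1.163 -0.53   1.924] [-4.61  0.95 -2.21] 0.033062119122218625
[ 0.1741 -0.0017]
r 0.11902513760287574 ang 0.5448518552043706
tilt 0.5583881372489498
```

View pics/w14.png

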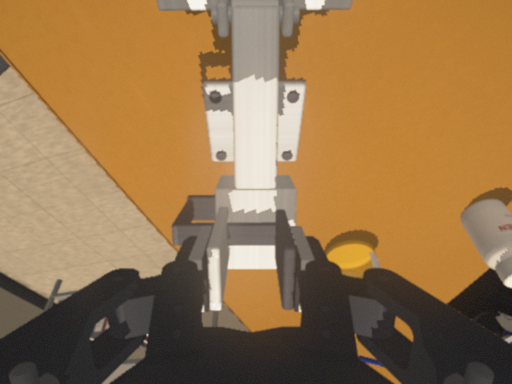

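View pics/top4c.png

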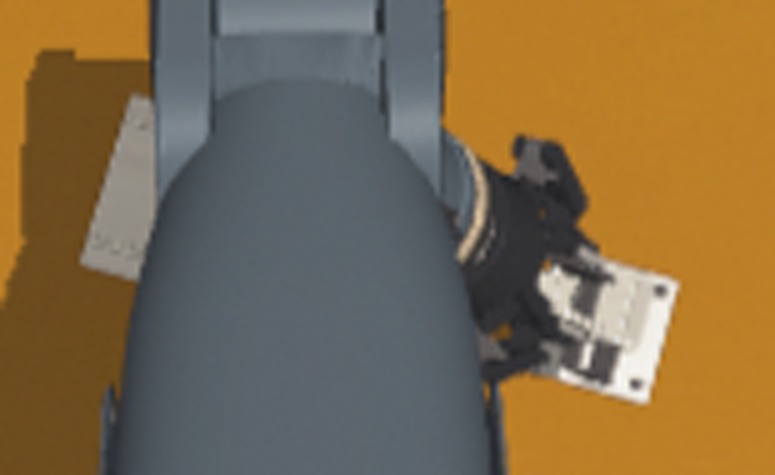

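View pics/scene4c.png

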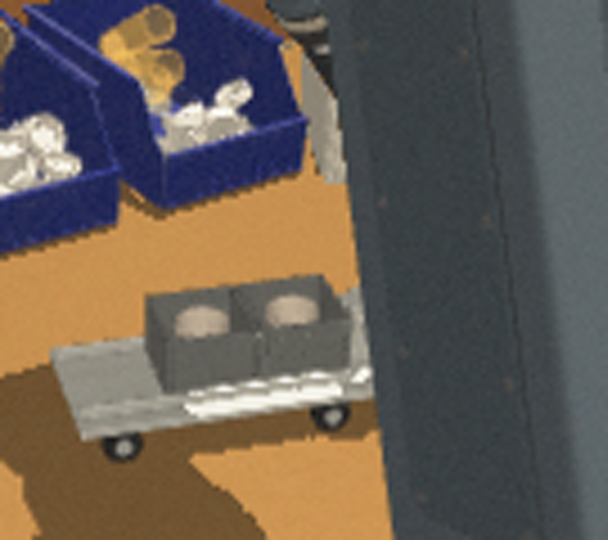

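```bash
python3 -c "
from rig import bot
print(bot.job_done())"
```

```text
the job is handed in; nothing more can be done
None
```

The job is handed in: the cassettes are flush, the latch is pinched, and the gripper is still holding the tongue raised. No verdict was reported.

1. **Cassette:** I pushed the loose cassette from behind until it stopped against the fixed one, with about 9 N on the wrist. Later pictures show no visible gap and no visible turn, and the tongue was still hitched.
2. **Latch:** I pinched the tab to the fin at 30 N. The opening settled at 33 mm, against the 34 mm expected at full pull, before the tongue was lifted.
3. **Tongue:** I lifted it on an arc about its hinge. At the end the gripper is tilted 0.56 rad, and the position on the arc gives 0.54 rad. The last wrist picture shows the foot clear below, with the tongue still steady between the pads.
4. **Rest of the scene:** The carriage's visible rear end shows no shift after the push. It looks level in the last scene picture, and nothing came near the bystanders. The clock stood at about 14 s.

**Open points:**
- A steady 4–5 N sideways force stayed on the wrist, so the pinch is probably about 1 mm off centre.
- The arm hid part of the carriage in the last top view, so I checked the flush fit in the scene view only.

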